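# Repack the instrument stand: swap the pen at the bottom for the forceps

### The arm

A 6-joint arm with a two-finger parallel gripper is mounted at the origin on a cart in front of the work surface, level with it; the furniture and walls round the work are solid. World frame = base frame: x ahead of the robot, y to its left, z up, the work surface at z = 0. Lengths are in mm, angles in rad, forces in N, time in s.
With the tool pointing down it reaches from about 350 to 875 mm from the base axis. Payload 4.2 kg.
Tool frame: the origin (TCP) lies midway between the tips of the shut fingers; the grasp point (between the pads) lies 19 mm behind it; z points along the fingers, y is the line along which they close (so a half turn about z gives the same grasp; the last joint's range is limited). The gripper opens to 85 mm and grips with 20 to 120 N. Pads are 22 mm wide; open, the fingers measure 114 mm over their backs; the gripper's body (76 mm by 85 mm) begins 54 mm behind the grasp point. The pads swing forward as they close: fully open they stand 13 mm farther back than shut.
Start: joints at [-0.854, 0.385, 0.008, 0, -1.194, -0.259], TCP at [276.246, -560.613, 231.312] pointing down, gripper open.
Joint ranges: [-3.14, 3.14], [-1.21, 2.06], [-1.07, 1.41], [-3.16, 2.05], [-2.99, -0.16], [-3.1, 3.1]. Speed limits (rad/s): [2.79, 2.79, 3.14, 3.14, 3.14, 3.14].

### API

Orientations are given as a unit quaternion [x, y, z, w].
In Python, from bench import * gives the robot as it stands.
- The arm moves only by the tool drive_tool, never from a script. Its argument "plan" is a list that holds one entry, the list of rows, each a list of 5 numbers: the closure, from -1 (fully open) to 1 (shut), then the shift along the world's x, y, z in mm, then the turn about the world's z in degrees. A call has 1 to 20 rows; each row shifts and turns the commanded pose from where the row before left it; what a row does not reach is not made up. A row lasts 1/12 s, in which the tool goes at most 41.7 mm and 7.16 degrees, less where a joint would pass 70% of its speed; a pose out of reach is approached as far as the arm can. A call is refused whole if a number of a shift passes 41.7 or a number of a turn 7.16, either way. A call with a gripper value outside its range is refused whole. The fingers move at their own pace and stop on an object; the grip force is fixed at half the most. Time passes only in rows, so rows that do not move let the fingers close. It gives the time, the measured TCP pose, the force, the opening and the grip force at its end, in the units of the state.
- read_state(): the state, without advancing time (a new reading comes with each control period).
- get_image(name): name is "scene" or "top" or "wrist"; returns (picture, depth): 480x640x3 uint8, red, green, blue; 480x640 float32, mm along the optical axis (not along the pixel's ray), 0 where there is no reading.
- camera_model(name): a dict with "fx", "fy", "cx", "cy" (pixels), "R" (3x3) and "t" (3): a world point X has camera coordinates R X + t; the wrist camera has in their place "mount" (4x4, takes a point from camera to tool coordinates, whose origin is the TCP and whose axes are the flange's). Camera axes: x right, y down, z forward; pixel columns grow to the right and rows downward; lengths in mm; the calibration is good to about 2 mm. The wrist camera is an equidistant fisheye: a pixel r from the principal point sees the ray r / f radians off the axis. A picture is of the moment at which its call begins: read the wrist's pose just before it. camera_model takes no time and is no camera call.
- job_done(): hands the job in; it is judged then, once.
The state is a dict: "clock": time; "joints": joint angles; "joint_vel": joint speeds; "joint_efforts": joint torques, N m; "position": TCP position; "ee_rot": TCP orientation; "contact_force": force on the tool from outside, world axes, zero at the start; "wrist_torque": the same for the moment, N m; "gripper_width": finger opening in mm; "grasp_force": force on a finger pad.
Only numpy, scipy, OpenCV 4.12 (cv2) and the standard library are available. Lean on these libraries where they do the work, as an engineer would, in place of code of your own. Each camera call takes 0.05 s, during which the arm holds its last target. There are 200 camera calls.

### The job

A pen was packed by mistake in the bottom rest of the white instrument stand, where the forceps belong. Lay the pestle and the wooden tube clamp that lie across it aside on the grey mat, put the pen on the blue notebook, lay the forceps in the bottom rest the way the pen lay, and only then lay the pestle and the clamp back across the top, each in the place it came from. Leave the flask and the beaker alone.

Things in the scene. Friction and masses are not known exactly. Their poses are not given: they have to be found in the camera images.
- instrument_stand: White two-level stand, fixed; base plate 130 (x) x 176 (y) x 6 mm, origin at its underside's centre. Bottom rest along y through x=0: saddles at y=+-40, floor 14 mm up, 32 mm wide, walls to 30. Two top rests along x at y=+52 and -52: saddles on posts at x=+-42, floor 46 mm up, 34 mm wide, walls to 67. Saddles are 10 mm thick, flared on top, free between for fingers.
- bench_mat: Grey rectangular bench mat with a dark edge, 200 (x) x 230 (y) x 3 mm, fixed, origin at the centre of its underside. The side area: room for the pestle and clamp side by side, both along its x axis 100 mm apart.
- notebook: Closed blue notebook lying flat, 205 (x) x 153 (y) x 12 mm, fixed, origin at the centre of its underside. The pen goes anywhere on it (the pen's middle above the cover).
- pestle: White porcelain pestle, a round bar 25 mm in diameter and 112 mm long along its own y axis, lying; origin on its surface, underneath its middle at the start; it turns with the pestle if that rolls, so use pestle_mid. Starts in one of the two top rests, its y axis along the stand's x axis. 0.09 kg.
- pestle_mid (a point): The centre of the pestle, on its axis midway along, 12.5 mm above what it lies on; its y axis runs along the pestle.
- tube_clamp: Wooden test-tube clamp, a straight pale wood bar 24 (x) x 170 (y) x 18 mm, lying; origin below its middle, its wood 2 to 16 mm above the origin, long axis y. Starts in the other top rest, its y axis along the stand's x axis.
- marker: Blue pen (marker), 12 mm thick and 135 mm long along its own y axis, lying; origin in the middle of its underside. Starts in the bottom rest of the stand, along the stand's y axis, underneath the pestle and the clamp.
- forceps: Straight steel forceps lying flat, 16 (x) x 125 (y) x 7 mm, origin in the middle of their underside, long axis y. They behave as one rigid bar. Start on a fixed white plastic board 62 x 145 mm, 2 mm thick, in front of the middle area.
- flask: Conical flask with cork, 60 mm wide, 108 mm high, origin at the centre of its underside. Bystander.
- beaker: Empty-looking glass beaker, 76 mm wide, 92 mm high, origin at the centre of its underside. Bystander.
Not all that is in view belongs to the job. Of the things shaped like the pestle, the white one is meant.

How it is judged (in metres and radians):
On the way, in this order (a step that is already met when the one before it is completed fails the run):
1. pestle and tube clamp lie released on the mat while the pen is still in the bottom rest (x of pestle_mid in the frame of bench_mat between -0.1 and 0.1 m and y of pestle_mid in the frame of bench_mat between -0.115 and 0.115 m and z of pestle_mid in the frame of bench_mat between 0 and 0.024 m and contact force between each of pestle, tube_clamp and the fingers below 0.05 N and linear speed of each of pestle, tube_clamp below 0.02 m/s and x of tube_clamp in the frame of bench_mat between -0.1 and 0.1 m and y of tube_clamp in the frame of bench_mat between -0.115 and 0.115 m and z of tube_clamp in the frame of bench_mat between 0 and 0.024 m and distance of marker from where it was at the start of the episode below 0.03 m), for 0.2 s.
2. the pen lies released on the notebook (x of marker in the frame of notebook between -0.1 and 0.1 m and y of marker in the frame of notebook between -0.075 and 0.075 m and z of marker in the frame of notebook between 0.006 and 0.027 m and contact force between marker and the fingers below 0.05 N and linear speed of marker below 0.02 m/s), for 0.2 s.
3. the forceps lie released in the bottom rest while pestle and clamp are still on the mat (x of forceps in the frame of instrument_stand between -0.014 and 0.014 m and y of forceps in the frame of instrument_stand between -0.02 and 0.02 m and z of forceps in the frame of instrument_stand between 0.009 and 0.02 m and contact force between each of forceps, pestle, tube_clamp and the fingers below 0.05 N and linear speed of each of forceps, pestle, tube_clamp below 0.02 m/s and angle between the y axis of forceps and the y axis of instrument_stand, either way round below 0.2 rad and x of pestle_mid in the frame of bench_mat between -0.1 and 0.1 m and y of pestle_mid in the frame of bench_mat between -0.115 and 0.115 m and z of pestle_mid in the frame of bench_mat between 0 and 0.024 m and x of tube_clamp in the frame of bench_mat between -0.1 and 0.1 m and y of tube_clamp in the frame of bench_mat between -0.115 and 0.115 m and z of tube_clamp in the frame of bench_mat between 0 and 0.024 m), for 0.2 s.
At the end, for the whole second after the job is handed in: Forceps in the bottom rest (within 14 mm across, 20 mm along, 0.2 rad), pen on the notebook (middle above the cover), pestle and tube clamp each in the top rest it started in (within 15 mm of its start, 0.2 rad of the rest's direction); all released and at rest (all of step 2 and x of forceps in the frame of instrument_stand between -0.014 and 0.014 m and y of forceps in the frame of instrument_stand between -0.02 and 0.02 m and z of forceps in the frame of instrument_stand between 0.009 and 0.02 m and contact force between each of forceps, pestle, tube_clamp and the fingers below 0.05 N and linear speed of each of forceps, pestle, tube_clamp below 0.02 m/s and angle between the y axis of forceps and the y axis of instrument_stand, either way round below 0.2 rad and distance of each of pestle_mid, tube_clamp from where it was at the start of the episode below 0.015 m and angle between the y axis of each of pestle, tube_clamp and the x axis of instrument_stand, either way round below 0.2 rad); the robot touches nothing.
It fails at once if the flask is shifted by more than 30 mm or tipped (distance of flask from where it was at the start of the episode above 0.03 m or angle between flask's own z axis and vertical above 0.3 rad).
It fails at once if the beaker is shifted by more than 30 mm or tipped (distance of beaker from where it was at the start of the episode above 0.03 m or angle between beaker's own z axis and vertical above 0.3 rad).
It also fails if it takes over 141 s, if anything falls off the work surface, if the arm or the gripper's body presses on something with over 40 N, if the wrist force passes 120 N, or if a joint passes its speed limit or range.

## Working session

There is one attempt and no reset: what is moved stays moved. The work goes in short steps, Python scripts to look and compute and a tool call to move; the robot and the scene stay as the last step left them, time stands still between calls to the robot, and variables do not carry over. Pictures are saved under pics/ and viewed, at most 14 in all, crops included, and the job is handed in when it is done.

Besides the shell and the picture viewer there is one more tool, called by a JSON object that holds its "api" and its "payload". drive_tool: Moves the arm, as the interface text tells. Its arguments: {"type":"object","properties":{"plan":{"type":"array"}},"required":["plan"]}

```bash
mkdir -p pics; cat > h.py <<'E'
from bench import *
import numpy as np, cv2
def save(n,im): cv2.imwrite(f'pics/{n}.png',cv2.cvtColor(im,cv2.COLOR_RGB2BGR))
E
python3 - <<'E'
from h import *
for n in('top','scene'):
    im,d=get_image(n); save(n+'0',im); np.savez(f'{n}0.npz',im=im,d=d)
    print(n,camera_model(n))
print(camera_model('wrist')); print(read_state())
E
```

```text
top {'fx': 621.6120197579727, 'fy': 621.6120197579727, 'cx': 322.9092992977523, 'cy': 241.67439715998887, 'R': array([[-0.01102856, -0.99990592, -0.00815628],
       [-0.99716705,  0.01160457, -0.07431834],
       [ 0.074406  ,  0.00731355, -0.99720121]]), 't': array([ -18.07574042,  528.6666307 , 1809.04427737])}
scene {'fx': 478.11896778615255, 'fy': 478.11896778615255, 'cx': 315.9279108296659, 'cy': 242.40070939600233, 'R': array([[-0.67122445, -0.74124193,  0.00425853],
       [-0.55949471,  0.50285977, -0.65886093],
       [ 0.48623391, -0.44462619, -0.75225271]]), 't': array([359.25899152, 367.8653733 , 951.78858547])}
{'fx': 371.64829954431775, 'fy': 371.64829954431775, 'cx': 315.91841421041175, 'cy': 239.05202411080293, 'mount': array([[-5.10550814e-05, -9.57900977e-01, -2.87098790e-01,
         7.29504674e+01],
       [ 9.99999440e-01, -3.52478572e-04,  9.98208721e-04,
         9.15234112e-01],
       [-1.05738128e-03, -2.87098578e-01,  9.57900458e-01,
        -1.42928632e+02],
       [ 0.00000000e+00,  0.00000000e+00,  0.00000000e+00,
         1.00000000e+00]])}
{'clock': 0.1, 'joints': array([-8.54412012e-01,  3.85466995e-01,  6.78078033e-03, -4.36438297e-04,
       -1.19400420e+00, -2.58606788e-01]), 'joint_vel': array([-0.00064838, -0.00168079,  0.00292962,  0.00098299,  0.00022371,
       -0.00122466]), 'joint_efforts': array([-5.56799187e-04, -3.93319416e+01,  1.88929868e+01,  4.19797987e+00,
       -2.61272566e-03,  1.51038341e-05]), 'position': array([ 276.01511821, -560.174906  ,  230.34556425]), 'ee_rot': array([-2.26816918e-01,  9.73936932e-01,  9.31732414e-04, -2.64402857e-04]), 'contact_force': array([-0.07394731, -0.11364245, -0.69969058]), 'wrist_torque': array([ 0.03355401, -0.0164388 , -0.02090314]), 'grasp_force': 0.0, 'gripper_width': 85.4765737749973}
```

View pics/top0.png

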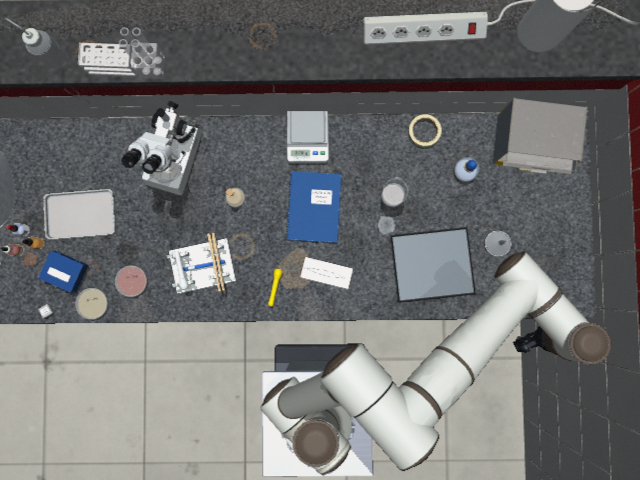

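View pics/scene0.png

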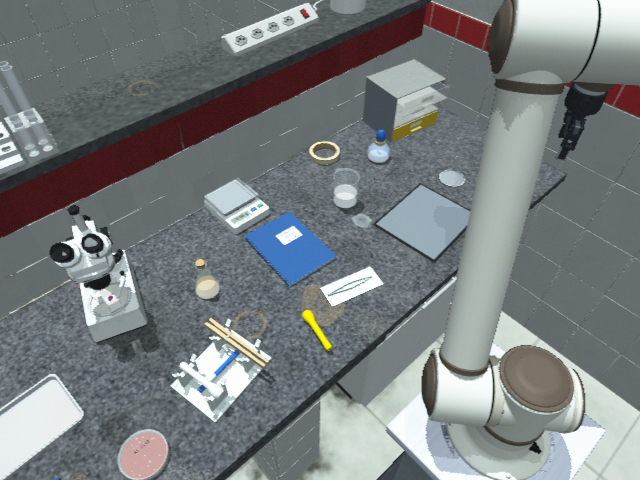

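The top view shows the stand at (203,264) with the clamp at (218,263), the white pestle at about (182,270), and the pen below them. The notebook is at (315,207), the forceps board at (327,272) and the mat at (433,265). The flask is at (235,197) and the beaker at (393,193). The yellow pestle is a decoy at (275,287).

```bash
cat >> h.py <<'E'
def ray(n,uv,z):
    m=camera_model(n);uv=np.atleast_2d(uv).astype(float)
    d=np.c_[(uv[:,0]-m['cx'])/m['fx'],(uv[:,1]-m['cy'])/m['fy'],np.ones(len(uv))]@m['R']
    o=-m['R'].T@m['t']; return o+d*((z-o[2])/d[:,2])[:,None]
def cloud(n,d):
    m=camera_model(n);v,u=np.mgrid[:480,:640]
    P=np.stack([(u-m['cx'])/m['fx']*d,(v-m['cy'])/m['fy']*d,d],-1)
    return (P-m['t'])@m['R']
def blob(n,mask,z,win=None):
    mk=mask.astype(np.uint8)
    if win: w=np.zeros_like(mk);x0,y0,x1,y1=win;w[y0:y1,x0:x1]=1;mk=mk*w
    k,l,s,c=cv2.connectedComponentsWithStats(mk); i=1+np.argmax(s[1:,4])
    ct=max(cv2.findContours((l==i).astype(np.uint8),0,1)[0],key=cv2.contourArea)[:,0]
    w=ray(n,ct,z); r=cv2.minAreaRect(w[:,:2].astype(np.float32))
    b=cv2.boxPoints(r);e=[b[1]-b[0],b[2]-b[1]];e=max(e,key=np.linalg.norm)
    return np.array(r[0]),r[1],np.degrees(np.arctan2(e[1],e[0]))%180,s[i,4]
E
python3 - <<'E'
from h import *
z=np.load('top0.npz');im,d=z['im'],z['d'];W=cloud('top',d)
hsv=cv2.cvtColor(im,cv2.COLOR_RGB2HSV);H,S,V=[hsv[...,i].astype(int) for i in range(3)]
print('note',blob('top',(abs(H-108)<12)&(S>120)&(V>60),12,(270,150,360,260)))
print('clamp',blob('top',(abs(H-15)<10)&(S>60)&(V>130),62,(190,225,245,300)))
print('pen',blob('top',(abs(H-108)<12)&(S>120)&(V>60),25,(190,240,230,290)))
print('board',blob('top',(S<30)&(V>200),2,(290,250,365,295)))
print('mat',blob('top',(V>90)&(S>15)&(H>90)&(H<115),3,(385,220,485,308)))
print('stand',blob('top',(S<40)&(V>150),6,(160,225,245,300)))
for nm,(u,v) in dict(table=(150,300),mat=(433,265),note=(305,225),board=(340,265),flask=(235,195),beaker=(393,193)).items(): print(nm,W[v,u].round())
h=W[...,2]
q=(h>55)&(h<90);q[:225]=0;q[300:]=0;q[:,:160]=0;q[:,245:]=0
p=W[q];print('pts high',len(p));
L=p[p[:,1]>p[:,1].mean()];print(L.mean(0),L.min(0),L.max(0))
for n,w in(('top',(160,225,250,305)),('scene',(155,305,285,425))):
    a=np.load(n+'0.npz')['im'][w[1]:w[3],w[0]:w[2]];save(n+'c',cv2.resize(a,None,fx=6 if n=='top' else 4.5,fy=6 if n=='top' else 4.5,interpolation=2))
E
```

```text
note (array([634.64465332,   2.15942383]), (150.0096435546875, 205.5383758544922), np.float32(175.97507), np.int32(3142))
clamp (array([472.89065552, 284.68942261]), (167.67845153808594, 20.82880973815918), np.float32(10.240412), np.int32(292))
pen (array([463.24777222, 326.64862061]), (8.066307067871094, 51.57288360595703), np.float32(100.67415), np.int32(53))
board (array([438.48019409, -32.45556641]), (143.63475036621094, 60.95893096923828), np.float32(75.35624), np.int32(988))
mat (array([ 459.29290771, -347.52172852]), (189.0958709716797, 219.9706573486328), np.float32(95.690475), np.int32(4761))
stand (array([457.26794434, 366.55493164]), (129.4237060546875, 130.21144104003906), np.float32(101.415535), np.int32(1643))
table [363. 489.   1.]
mat [ 457. -349.    2.]
note [579.  28.  16.]
board [460. -74.   8.]
flask [664. 228.  62.]
beaker [ 668. -232.   32.]
pts high 683
[445.72055742 385.90907672  67.36513383] [394.14798982 350.39629997  55.46685894] [503.06405018 426.63200821  80.49238301]
```

View pics/topc.png

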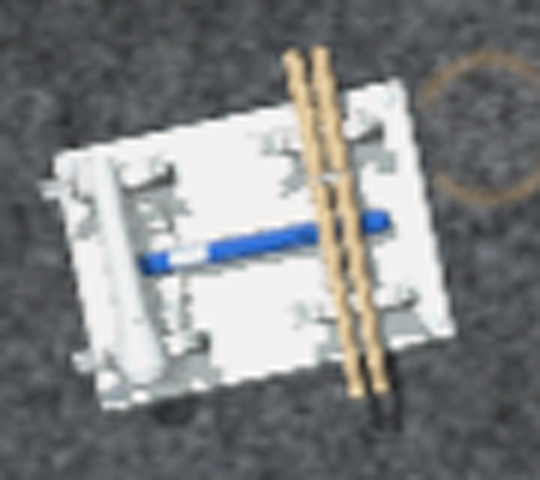

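View pics/scenec.png

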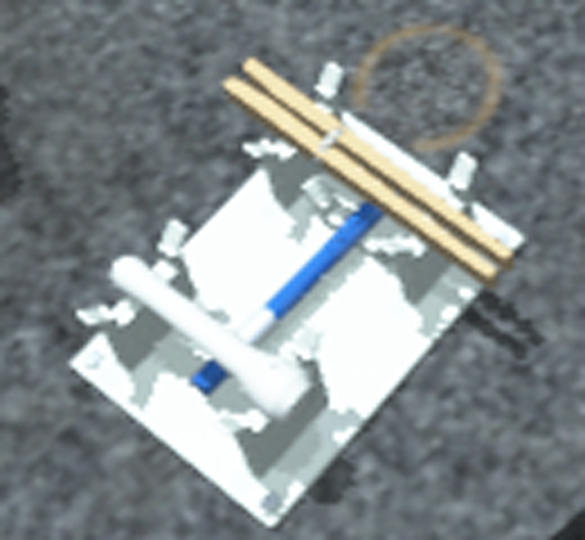

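Both crops show the pestle in the left rest, from (105,165) to (145,375) in the top crop. The clamp lies in the right rest, from (305,50) to (370,390), with the pen under both. The base corners in the crop are (60,155), (405,82), (455,335) and (100,408).

```bash
python3 - <<'E'
from h import *
c=lambda P:np.array(P,float)/6+[160,225]-.5+.08
s=ray('top',c([(60,155),(405,82),(455,335),(100,408)]),6);print(s.round(),s.mean(0))
e=s[0]-s[1]+s[3]-s[2];ya=np.degrees(np.arctan2(e[1],e[0]));e=s[0]-s[3]+s[1]-s[2];xa=np.degrees(np.arctan2(e[1],e[0]));print('y dir',ya,'x dir',xa)
t=np.radians((ya-90+xa)/2);R=np.array([[np.cos(t),-np.sin(t)],[np.sin(t),np.cos(t)]]);C=s.mean(0)[:2]
for n,P,z in(('pestle',[(105,165),(146,372)],58),('clamp',[(305,50),(369,390)],60),('pen',[(142,265),(390,218)],20)):
    w=ray('top',c(P),z);print(n,w.round(),w.mean(0).round(1),'instand',((w[:,:2]-C)@R).round(1).tolist(),((w.mean(0)[:2]-C)@R).round(1))
print('yaw',np.degrees(t)); 
for y in(52,-52,0):print(y,C+R@[0,y])
# forceps: dark pixels on board
z=np.load('top0.npz');im=z['im'];a=im[255:292,297:358];save('fc',cv2.resize(a,None,fx=8,fy=8,interpolation=2))
W=cloud('top',z['d']);
p=W[240:290,390:470].reshape(-1,3);print('mat z',np.median(p[:,2]))
E
```

```text
[[509. 431.   6.]
 [543. 260.   6.]
 [418. 236.   6.]
 [384. 411.   6.]] [463.31369705 334.4523261    6.        ]
y dir 101.14911755240973 x dir 10.270984595568684
pestle [[500. 396.  58.]
 [401. 376.  58.]] [450.7 386.1  58. ] instand [[47.9, 53.8], [-53.5, 52.3]] [-2.8 53.1]
clamp [[555. 300.  60.]
 [391. 269.  60.]] [472.9 284.3  60. ] instand [[83.2, -51.0], [-83.0, -51.1]] [  0.1 -51.1]
pen [[453. 387.  20.]
 [475. 265.  20.]] [464.3 326.2  20. ] instand [[0.1, 53.5], [-1.3, -70.0]] [-0.6 -8.3]
yaw 10.71005107398921
52 [453.65006975 385.54649707]
-52 [472.97732436 283.35815513]
0 [463.31369705 334.4523261 ]
mat z 4.710775140371409
```

View pics/fc.png

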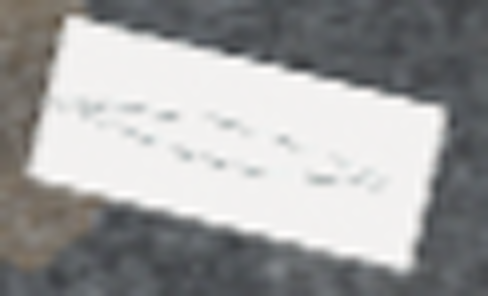

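The forceps run from (55,100) to (390,180) in this crop, along the board's long axis. I'll move over the stand now.

{"api": "drive_tool", "payload": {"plan": [[[-1,22,39,0,-2],[-1,22,39,0,-2],[-1,22,39,0,-2],[-1,22,39,0,-2],[-1,22,39,0,-2],[-1,22,39,0,-2],[-1,22,39,0,-2],[-1,22,39,0,-1.5],[-1,0,39,0,0],[-1,0,39,0,0],[-1,0,39,0,0],[-1,0,39,0,0],[-1,0,39,0,0],[-1,0,39,0,0],[-1,0,39,0,0],[-1,0,39,0,0],[-1,0,39,0,0],[-1,0,39,0,0],[-1,0,39,0,0],[-1,0,39,0,0]]]}}

```text
clock: 1.77
position: [439.3, 199.5, 231.2]
ee_rot: [-0.094, 0.996, -0.0, -0.0]
contact_force: [1.2, -0.1, -0.3]
gripper_width: 85.2
grasp_force: 0.0
```

{"api": "drive_tool", "payload": {"plan": [[[-1,0,39,0,0],[-1,0,39,0,0],[-1,0,30,0,0],[-1,0,0,0,0],[-1,0,0,0,0]]]}}

```text
clock: 2.18
position: [439.4, 307.0, 230.3]
ee_rot: [-0.095, 0.996, -0.001, -0.001]
contact_force: [0.3, -1.3, -0.2]
gripper_width: 85.5
grasp_force: 0.0
```

```bash
cat >> h.py <<'E'
from scipy.spatial.transform import Rotation as Ro
def wpix2(st,uv,z):
    m=camera_model('wrist');M=m['mount'];uv=np.atleast_2d(uv).astype(float)
    a=(uv-[m['cx'],m['cy']])/m['fx'];r=np.linalg.norm(a,axis=1)+1e-9
    d=np.c_[a*(np.sin(r)/r)[:,None],np.cos(r)]
    T=Ro.from_quat(st['ee_rot']).as_matrix(); o=T@M[:3,3]+st['position']; d=d@(T@M[:3,:3]).T
    return o+d*((z-o[2])/d[:,2])[:,None]
def wsnap(name):
    st=read_state();im,d=get_image('wrist');save(name,im)
    np.savez(name+'.npz',im=im,d=d,p=st['position'],q=st['ee_rot'])
    print(st['clock'],st['position'].round(1),'tool y deg',np.degrees(np.arctan2(*Ro.from_quat(st['ee_rot']).as_matrix()[[1,0],1])).round(2),st['joints'].round(2),st['gripper_width'])
    return st,im,d
E
python3 -c "
from h import *
wsnap('w1')"
```

```text
2.1833 [439.4 307.  230.3] tool y deg 100.86 [ 0.91  0.24 -0.21 -0.   -1.13 -2.29] 85.537954907941
```

View pics/w1.png

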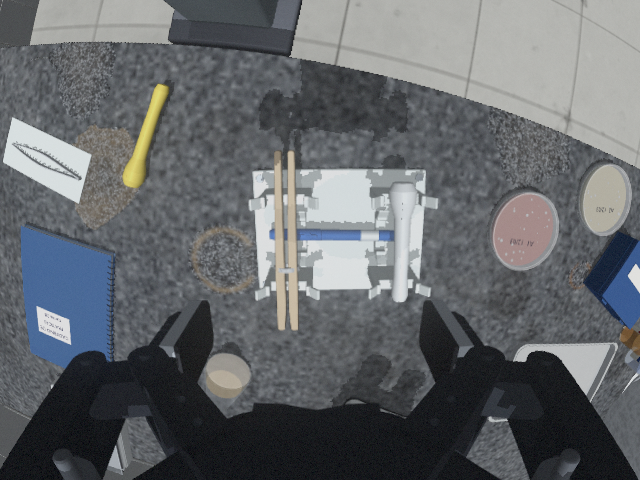

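The wrist view shows the stand corners at (253,171), (425,170), (426,290) and (261,290). The clamp is the two rods at x≈278–294, v 152–329. The pestle runs from (403,184) to (400,301), and the pen from (270,234) to (395,236). Now compute positions.

```bash
python3 - <<'E'
from h import *
z=np.load('w1.npz');st=dict(position=z['p'],ee_rot=z['q'])
def sh(n,P,h):
    w=wpix2(st,P,h);e=w[0]-w[-1];print(n,w.round(1)[:,:2].tolist(),w.mean(0).round(1),'ang',np.degrees(np.arctan2(e[1],e[0])).round(1))
sh('edgeN',[(253,171),(425,170)],6);sh('edgeR',[(425,170),(426,290)],6)
sh('corners',[(253,171),(425,170),(426,290),(261,290)],6)
sh('clamp',[(285,152),(288,329)],57);sh('clampL',[(281,340)],57)
sh('pestle',[(403,184),(400,301)],58.5)
sh('pen',[(270,234.5),(395,236)],20)
d=z['d'];print(d[240,288],d[240,402],d[235,330],d[210,340],d[250,225])
E
```

```text
edgeN [[417.2, 239.8], [382.2, 409.9]] [399.7 324.9   6. ] ang -78.4
edgeR [[382.2, 409.9], [510.1, 446.7]] [446.1 428.3   6. ] ang -163.9
corners [[417.2, 239.8], [382.2, 409.9], [510.1, 446.7], [543.2, 266.9]] [463.2 340.8   6. ] ang -167.9
clamp [[389.5, 271.8], [555.5, 302.4]] [472.5 287.1  57. ] ang -169.5
clampL [[569.6, 297.6]] [569.6 297.6  57. ] ang 0.0
pestle [[396.4, 376.7], [505.2, 402.5]] [450.8 389.6  58.5] ang -166.7
pen [[474.8, 268.4], [452.8, 391.5]] [463.8 329.9  20. ] ang -79.8
327.21677 318.4661 361.65576 375.79776 392.24115
```

{"api": "drive_tool", "payload": {"plan": [[[-0.2,4,27,-10,0],[-0.2,4,27,-20,0],[-0.2,4,27,-30,0],[-0.2,0,0,-30,0],[-0.2,0,0,-30,0],[-0.2,0,0,0,0],[-0.2,0,0,0,0]]]}}

```text
clock: 2.82
position: [451.9, 384.8, 110.4]
ee_rot: [-0.093, 0.996, -0.002, -0.001]
contact_force: [0.8, 0.4, 0.0]
gripper_width: 51.2
grasp_force: 0.0
```

```bash
python3 -c "
from h import *
wsnap('w2')"
```

```text
2.8167 [451.9 384.8 110.4] tool y deg 100.67 [ 0.98  0.44 -0.23  0.   -0.9  -2.36] 51.23580692368987
```

View pics/w2.png

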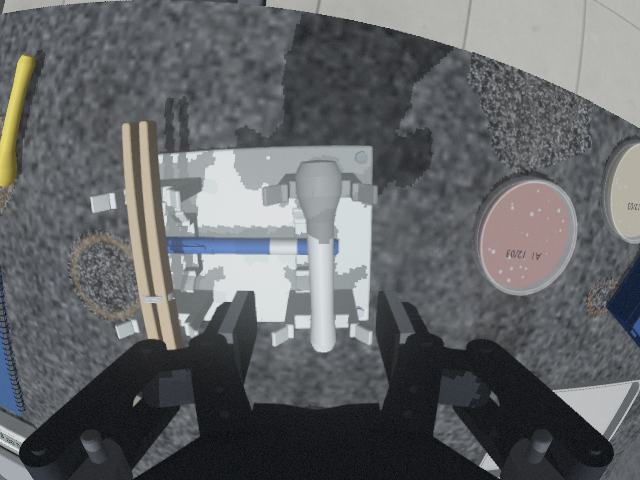

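The pestle is centred between the fingers, at x≈320 against a finger midline of ≈318. Descend and grip.

{"api": "drive_tool", "payload": {"plan": [[[-0.2,0,2,-23,0],[-0.2,0,0,-23,0],[-0.2,0,0,-22,0],[-0.2,0,0,0,0],[1,0,0,0,0],[1,0,0,0,0],[1,0,0,0,0],[1,0,0,0,0],[1,0,0,0,0],[1,0,0,0,0]]]}}

```text
clock: 3.7
position: [453.5, 390.1, 46.4]
ee_rot: [-0.094, 0.996, 0.002, 0.002]
contact_force: [0.9, -0.3, 6.9]
gripper_width: 23.2
grasp_force: 58.8
```

{"api": "drive_tool", "payload": {"plan": [[[1,0,0,15,0],[1,0,0,25,0],[1,0,0,30,0],[1,0,0,20,0],[1,0,0,0,0],[1,0,0,0,0]]]}}

```text
clock: 4.2
position: [452.4, 389.5, 135.4]
ee_rot: [-0.093, 0.996, 0.002, 0.001]
contact_force: [-0.2, 1.4, -0.9]
gripper_width: 22.9
grasp_force: 58.7
```

```bash
python3 -c "
from h import *
wsnap('w3')
p=np.array([459.3,-347.5]);t=np.radians(5.7);y=np.array([-np.sin(t),np.cos(t)]);print(p+50*y,p-50*y)"
```

```text
4.2 [452.4 389.5 135.4] tool y deg 100.72 [ 0.98  0.42 -0.2  -0.   -0.95 -2.37] 22.948900259018664
[ 454.33401251 -297.7472215 ] [ 464.26598749 -397.2527785 ]
```

View pics/w3.png

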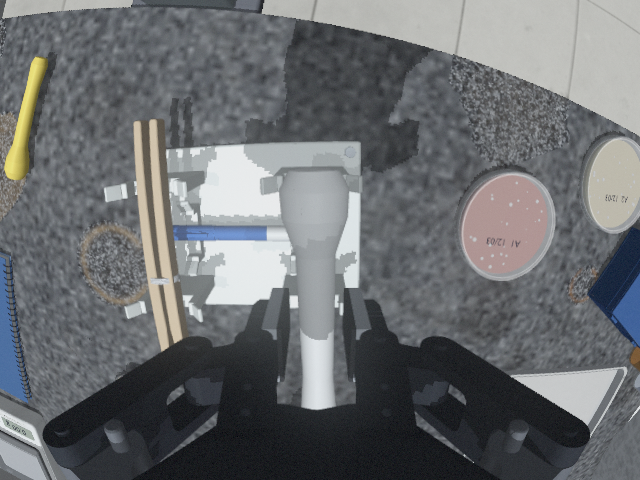

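{"api": "drive_tool", "payload": {"plan": [[[1,0,-20,0,0],[1,0,-39,0,-0.3],[1,0,-39,0,-0.3],[1,0,-39,0,-0.3],[1,0,-39,0,-0.3],[1,0,-39,0,-0.3],[1,0,-39,0,-0.3],[1,0,-39,0,-0.3],[1,0,-39,0,-0.3],[1,0,-39,0,-0.3],[1,0,-39,0,-0.3],[1,0,-39,0,-0.3],[1,0,-39,0,-0.3],[1,0,-39,0,-0.3],[1,0,-39,0,-0.3],[1,1,-39,0,-0.3],[1,2,-39,0,-0.3],[1,2,-39,0,-0.2],[1,2,-39,0,0],[1,2,-39,0,0]]]}}

```text
clock: 5.92
position: [459.8, -373.8, 131.6]
ee_rot: [-0.05, 0.999, 0.001, -0.001]
contact_force: [1.5, 0.2, -0.8]
gripper_width: 23.2
grasp_force: 58.8
```

{"api": "drive_tool", "payload": {"plan": [[[1,2,-30,-10,0],[1,0,-15,-20,0],[1,0,0,-20,0],[1,0,0,0,0],[1,0,0,0,0]]]}}

```text
clock: 6.33
position: [461.3, -416.6, 80.9]
ee_rot: [-0.05, 0.999, 0.002, -0.003]
contact_force: [-0.2, -0.3, -0.4]
gripper_width: 23.3
grasp_force: 58.8
```

{"api": "drive_tool", "payload": {"plan": [[[1,0,9,-20,0],[1,0,9,-20,0],[1,0,0,-20,0],[1,0,0,-8,0],[1,0,0,-3,0],[1,0,0,0,0],[1,0,0,0,0]]]}}

```text
clock: 6.92
position: [464.1, -399.8, 13.7]
ee_rot: [-0.05, 0.999, -0.001, 0.001]
contact_force: [-0.5, -0.5, -1.1]
gripper_width: 22.9
grasp_force: 58.8
```

{"api": "drive_tool", "payload": {"plan": [[[1,0,0,-4,0],[1,0,0,-2,0],[1,0,0,0,0],[1,0,0,0,0]]]}}

```text
clock: 7.25
position: [463.0, -399.4, 6.5]
ee_rot: [-0.05, 0.999, -0.0, 0.0]
contact_force: [0.2, -0.4, -1.0]
gripper_width: 23.3
grasp_force: 58.8
```

{"api": "drive_tool", "payload": {"plan": [[[1,0,0,-2,0],[1,0,0,0,0],[0.1,0,0,0,0],[0.1,0,0,0,0],[0.1,0,0,0,0],[-0.2,0,0,0,0],[-0.2,0,0,0,0]]]}}

```text
clock: 7.83
position: [463.1, -399.3, 4.4]
ee_rot: [-0.05, 0.999, -0.0, 0.0]
contact_force: [0.2, -0.5, 0.0]
gripper_width: 51.4
grasp_force: 0.0
```

{"api": "drive_tool", "payload": {"plan": [[[-0.2,0,0,20,0],[-0.2,0,0,30,0],[-0.2,0,0,30,0],[-0.2,0,0,30,0],[-0.2,0,0,0,0],[-0.2,0,0,0,0]]]}}

```text
clock: 8.33
position: [464.2, -399.8, 116.8]
ee_rot: [-0.05, 0.999, -0.001, 0.002]
contact_force: [-0.0, -0.5, -0.8]
gripper_width: 51.1
grasp_force: 0.0
```

```bash
python3 -c "
from h import *
wsnap('w4')"
```

```text
8.3333 [ 464.2 -399.8  116.8] tool y deg 95.74 [-0.45  0.46 -0.18  0.   -0.93 -1.02] 51.078083419911984
```

View pics/w4.png

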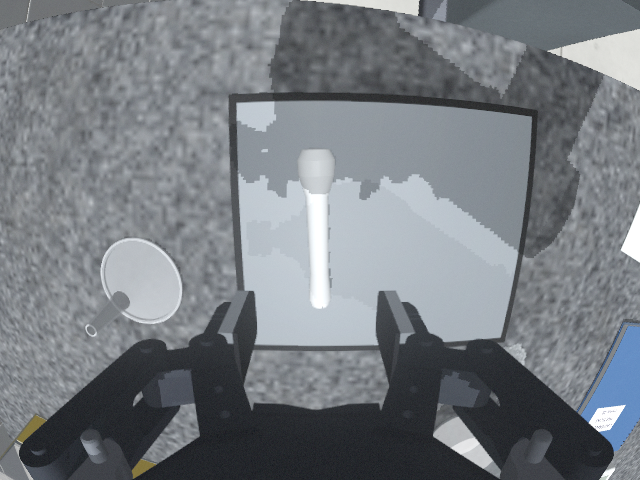

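The pestle lies on the mat at about (318,230) in the image, well inside the edge. Next is the clamp.

{"api": "drive_tool", "payload": {"plan": [[[-0.2,0,20,10,0.3],[-0.2,0,37,0,0.3],[-0.2,0,37,0,0.3],[-0.2,0,37,0,0.3],[-0.2,0,37,0,0.3],[-0.2,0,37,0,0.3],[-0.2,0,37,0,0.3],[-0.2,0,37,0,0.3],[-0.2,0,37,0,0.3],[-0.2,0,37,0,0.3],[-0.2,0,37,0,0.3],[-0.2,1,37,0,0.3],[-0.2,1,37,0,0.3],[-0.2,2,37,0,0.3],[-0.2,2,37,0,0.3],[-0.2,2,37,0,0.3],[-0.2,2,37,0,0.2],[-0.2,0,37,0,0],[-0.2,0,36,0,0],[-0.2,0,0,0,0]]]}}

```text
clock: 10.05
position: [473.2, 290.9, 122.7]
ee_rot: [-0.096, 0.995, -0.0, 0.0]
contact_force: [1.0, -0.0, -0.5]
gripper_width: 51.3
grasp_force: 0.0
```

{"api": "drive_tool", "payload": {"plan": [[[-0.2,0,0,-10,0],[-0.2,0,0,0,0]]]}}

```text
clock: 10.22
position: [471.0, 284.1, 110.8]
ee_rot: [-0.093, 0.996, -0.002, -0.003]
contact_force: [-0.3, -1.3, -0.4]
gripper_width: 51.4
grasp_force: 0.0
```

```bash
python3 - <<'E'
from h import *
st,im,d=wsnap('w5')
hsv=cv2.cvtColor(im,cv2.COLOR_RGB2HSV);H,S,V=[hsv[...,i].astype(int) for i in range(3)]
m=(abs(H-15)<8)&(S>50)&(V>110);m[:,:220]=0;m[:,420:]=0
v,u=np.nonzero(m);w=wpix2(st,np.c_[u,v],62)[:,:2]
k=(abs(w[:,1]-285)<40)&(abs(w[:,0]-473)<95);w=w[k]
l=cv2.fitLine(w.astype(np.float32),2,0,.01,.01).ravel();print(len(w),l,np.degrees(np.arctan2(l[1],l[0])),w.min(0),w.max(0))
a=cv2.minAreaRect(w.astype(np.float32));print(a)
E
```

```text
10.2167 [471.  284.1 110.8] tool y deg 100.69 [ 0.84  0.38 -0.33 -0.   -0.86 -2.22] 51.39271767805912
931 [9.9319226e-01 1.1648655e-01 4.0231610e+02 2.7312051e+02] 6.689374 [387.45413249 249.40365057] [541.95110184 307.44335181]
((468.1900329589844, 271.9314880371094), (156.5791778564453, 44.67070770263672), 11.265999794006348)
```

View pics/w5.png

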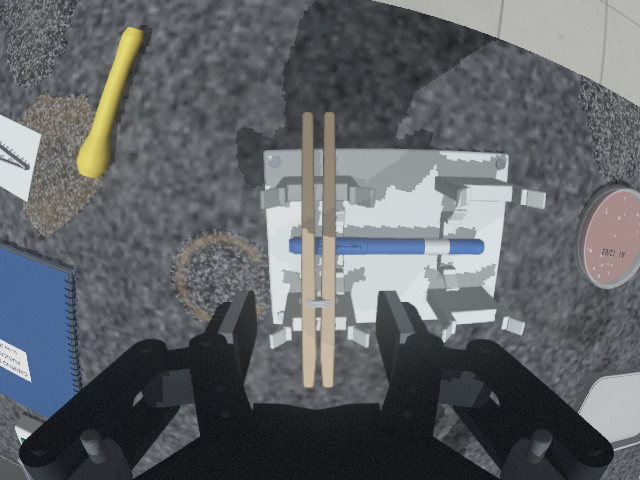

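The clamp is centred between the fingers, at x≈319. Descend to z≈42 and grip.

{"api": "drive_tool", "payload": {"plan": [[[-0.2,1,0,-23,0],[-0.2,0,0,-23,0],[-0.2,0,0,-21,0],[-0.2,0,0,0,0],[-0.2,0,0,0,0],[1,0,0,0,0],[1,0,0,0,0],[1,0,0,0,0],[1,0,0,0,0],[1,0,0,0,0],[1,0,0,0,0]]]}}

```text
clock: 11.18
position: [474.8, 286.2, 49.1]
ee_rot: [-0.094, 0.996, 0.001, 0.001]
contact_force: [-1.2, -1.1, 7.0]
gripper_width: 18.7
grasp_force: 60.7
```

{"api": "drive_tool", "payload": {"plan": [[[1,0,0,15,0],[1,0,0,25,0],[1,0,0,30,0],[1,0,0,20,0],[1,0,0,0,0],[1,0,0,0,0]]]}}

```text
clock: 11.68
position: [474.3, 286.3, 138.9]
ee_rot: [-0.093, 0.996, 0.001, 0.001]
contact_force: [-0.4, -0.5, -1.0]
gripper_width: 18.3
grasp_force: 59.9
```

{"api": "drive_tool", "payload": {"plan": [[[1,0,-20,0,0],[1,0,-38,0,-0.4],[1,0,-38,0,-0.4],[1,0,-38,0,-0.4],[1,0,-38,0,-0.4],[1,0,-38,0,-0.4],[1,0,-38,0,-0.4],[1,0,-38,0,-0.4],[1,-2,-38,0,-0.4],[1,-2,-38,0,-0.4],[1,-4,-38,0,-0.4],[1,-4,-38,0,-0.4],[1,-4,-38,0,-0.4],[1,-4,-38,0,-0.2],[1,0,-38,-10,0],[1,0,-32,-20,0],[1,0,0,-20,0],[1,0,0,-20,0],[1,0,0,0,0],[1,0,0,0,0]]]}}

```text
clock: 13.35
position: [452.6, -298.0, 65.6]
ee_rot: [-0.05, 0.999, 0.001, -0.002]
contact_force: [0.2, -0.1, 0.0]
gripper_width: 18.2
grasp_force: 59.9
```

{"api": "drive_tool", "payload": {"plan": [[[1,0,0,-20,0],[1,0,0,-20,0],[1,0,0,-10,0],[1,0,0,-6,0],[1,0,0,-2,0],[1,0,0,0,0],[1,0,0,0,0]]]}}

```text
clock: 13.93
position: [454.8, -298.5, 10.3]
ee_rot: [-0.05, 0.999, -0.0, 0.001]
contact_force: [-0.6, 0.7, 0.6]
gripper_width: 18.1
grasp_force: 59.9
```

{"api": "drive_tool", "payload": {"plan": [[[1,0,0,-3,0],[1,0,0,-1,0],[1,0,0,0,0],[1,0,0,0,0],[0.1,0,0,0,0],[0.1,0,0,0,0],[0.1,0,0,0,0],[-0.2,0,0,0,0],[-0.2,0,0,0,0]]]}}

```text
clock: 14.68
position: [453.9, -298.3, 5.1]
ee_rot: [-0.05, 0.999, 0.0, -0.0]
contact_force: [-0.4, 0.7, -0.0]
gripper_width: 51.1
grasp_force: 0.0
```

{"api": "drive_tool", "payload": {"plan": [[[-0.2,0,0,20,0],[-0.2,0,0,30,0],[-0.2,0,0,30,0],[-0.2,0,0,30,0],[-0.2,0,0,0,0],[-0.2,0,0,0,0]]]}}

```text
clock: 15.18
position: [455.1, -298.6, 117.3]
ee_rot: [-0.05, 0.999, -0.001, 0.002]
contact_force: [-0.3, -0.7, -1.2]
gripper_width: 50.7
grasp_force: 0.0
```

```bash
python3 -c "
from h import *
wsnap('w6')"
```

```text
15.1833 [ 455.1 -298.6  117.3] tool y deg 95.72 [-0.28  0.36 -0.35 -0.   -0.86 -1.19] 50.73900506613615
```

View pics/w6.png

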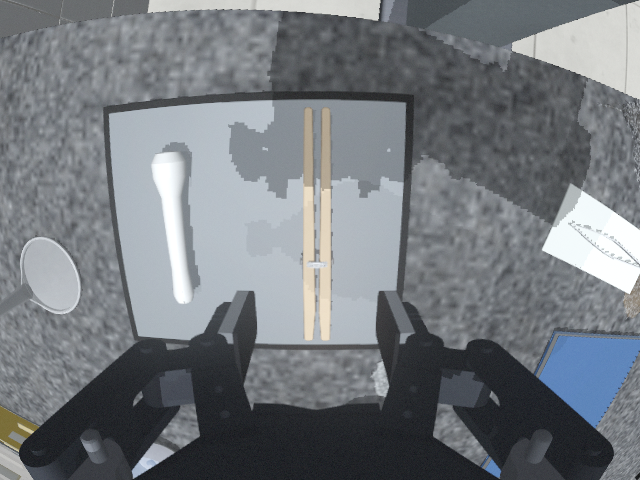

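Both objects lie on the mat: the pestle at (175,228) and the clamp at (317,223). Now the pen, turning 95°.

{"api": "drive_tool", "payload": {"plan": [[[-0.2,0,20,20,5],[-0.2,0,35,10,5],[-0.2,0,35,0,5],[-0.2,0,35,0,5],[-0.2,0,35,0,5],[-0.2,0,35,0,5],[-0.2,0,35,0,5],[-0.2,0,35,0,5],[-0.2,0,35,0,5],[-0.2,0,35,0,5],[-0.2,0,35,0,5],[-0.2,0,35,0,5],[-0.2,0,35,0,5],[-0.2,0,35,0,5],[-0.2,0,35,0,5],[-0.2,2,35,0,5],[-0.2,3,35,-10,5],[-0.2,3,35,-20,5],[-0.2,0,12,0,5],[-0.2,0,0,0,0]]]}}

```text
clock: 16.9
position: [461.0, 330.5, 111.8]
ee_rot: [0.772, -0.636, -0.0, 0.003]
contact_force: [0.1, 0.5, -0.5]
gripper_width: 51.1
grasp_force: 0.0
```

{"api": "drive_tool", "payload": {"plan": [[[-0.2,0,0,0,0],[-0.2,0,0,0,0]]]}}

```text
clock: 17.07
position: [461.5, 327.6, 114.4]
ee_rot: [0.769, -0.639, -0.0, 0.001]
contact_force: [0.4, -0.4, 0.6]
gripper_width: 51.4
grasp_force: 0.0
```

```bash
python3 - <<'E'
from h import *
st,im,d=wsnap('w7')
hsv=cv2.cvtColor(im,cv2.COLOR_RGB2HSV);H,S,V=[hsv[...,i].astype(int) for i in range(3)]
m=(abs(H-110)<12)&(S>120)&(V>50)
v,u=np.nonzero(m);w=wpix2(st,np.c_[u,v],22)[:,:2]
k=(abs(w[:,1]-330)<85)&(abs(w[:,0]-464)<40);w=w[k]
a=cv2.minAreaRect(w.astype(np.float32));print(len(w),a)
E
```

```text
17.0667 [461.5 327.6 114.4] tool y deg -169.38 [ 0.9   0.4  -0.29 -0.   -0.88 -0.72] 51.40301561258057
645 ((463.2516784667969, 334.65753173828125), (8.06187915802002, 134.4280242919922), 10.681962966918945)
```

View pics/w7.png

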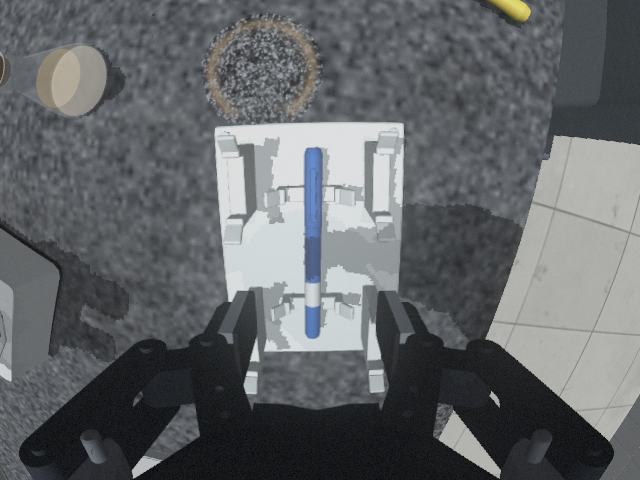

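The pen lies at x≈313, v 148–338. The lower saddles are at (278,312) and (345,312), and the upper ones at (274,198) and (346,196). From these I compute the stand centre.

```bash
python3 - <<'E'
from h import *
z=np.load('w7.npz');st=dict(position=z['p'],ee_rot=z['q'])
s=wpix2(st,[(278,312),(345,312),(274,198),(346,196)],30);print(s.round(1),s.mean(0))
b=wpix2(st,[(216,126),(404,124),(391,350)],6);print(b.round(1),(b[0]+b[2])/2)
print(wpix2(st,[(313.5,148),(313,338)],21).mean(0))
E
```

```text
[[478.  380.2  30. ]
 [432.5 371.7  30. ]
 [492.6 302.2  30. ]
 [448.7 292.8  30. ]] [462.96588652 336.71990979  30.        ]
[[542.3 264.2   6. ]
 [416.8 239.7   6. ]
 [383.  412.4   6. ]] [462.64135252 338.27932701   6.        ]
[461.72051004 334.83792162  21.        ]
```

{"api": "drive_tool", "payload": {"plan": [[[-0.2,2,5,-20,0],[-0.2,0,0,-25,0],[-0.2,0,0,-25,0],[-0.2,0,0,-20,0],[-0.2,0,0,-6,0],[-0.2,0,0,0,0],[-0.2,0,0,0,0]]]}}

```text
clock: 17.7
position: [464.7, 333.5, 20.3]
ee_rot: [0.77, -0.638, 0.0, -0.001]
contact_force: [0.3, -0.4, 1.0]
gripper_width: 51.4
grasp_force: 0.0
```

{"api": "drive_tool", "payload": {"plan": [[[-0.2,-1,0,-5,0],[-0.2,0,0,0,0],[1,0,0,0,0],[1,0,0,0,0],[1,0,0,0,0],[1,0,0,0,0],[1,0,0,0,0],[1,0,0,0,0],[1,0,0,0,0]]]}}

```text
clock: 18.45
position: [463.3, 334.0, 14.9]
ee_rot: [0.77, -0.638, 0.0, -0.0]
contact_force: [-1.1, -0.7, 4.1]
gripper_width: 8.8
grasp_force: 58.9
```

{"api": "drive_tool", "payload": {"plan": [[[1,0,0,15,0],[1,0,0,25,0],[1,0,0,30,0],[1,0,0,20,0],[1,0,0,0,0],[1,0,0,0,0]]]}}

```text
clock: 18.95
position: [463.2, 334.1, 105.2]
ee_rot: [0.77, -0.638, -0.0, -0.001]
contact_force: [0.6, -0.1, -0.7]
gripper_width: 8.9
grasp_force: 58.8
```

{"api": "drive_tool", "payload": {"plan": [[[1,0,-20,15,0],[1,0,-35,0,0],[1,0,-35,0,0],[1,0,-35,0,0],[1,0,-35,0,0],[1,10,-35,0,0],[1,20,-35,0,0],[1,25,-35,0,0],[1,25,-35,0,0],[1,25,-30,0,0],[1,25,0,0,0],[1,20,0,0,0],[1,10,0,-20,0],[1,0,0,-25,0],[1,0,0,-25,0],[1,0,0,0,0],[1,0,0,0,0]]]}}

```text
clock: 20.37
position: [619.6, 5.4, 46.7]
ee_rot: [0.77, -0.638, -0.002, 0.003]
contact_force: [0.3, -0.2, 0.8]
gripper_width: 8.7
grasp_force: 58.8
```

{"api": "drive_tool", "payload": {"plan": [[[1,0,0,-15,0],[1,0,0,-10,0],[1,0,0,-4,0],[1,0,0,0,0],[1,0,0,0,0],[1,0,0,0,0]]]}}

```text
clock: 20.87
position: [622.1, 6.1, 21.3]
ee_rot: [0.77, -0.638, 0.001, -0.001]
contact_force: [-0.7, -0.1, 0.4]
gripper_width: 8.9
grasp_force: 58.8
```

{"api": "drive_tool", "payload": {"plan": [[[1,0,0,-4,0],[1,0,0,-2,0],[1,0,0,0,0],[1,0,0,0,0]]]}}

```text
clock: 21.2
position: [621.3, 5.9, 14.2]
ee_rot: [0.77, -0.638, -0.0, 0.0]
contact_force: [0.3, -0.1, 0.2]
gripper_width: 8.3
grasp_force: 58.8
```

{"api": "drive_tool", "payload": {"plan": [[[1,0,0,-1,0],[0.5,0,0,0,0],[0.3,0,0,0,0],[0.1,0,0,0,0],[0.1,0,0,0,0],[0.1,0,0,20,0],[0.1,0,0,30,0],[0,0,0,30,0],[0,0,0,10,0],[0,0,0,0,0],[0,0,0,0,0]]]}}

```text
clock: 22.12
position: [621.3, 6.0, 103.5]
ee_rot: [0.77, -0.638, 0.0, -0.0]
contact_force: [-0.2, 0.4, -0.1]
gripper_width: 43.0
grasp_force: 0.0
```

{"api": "drive_tool", "payload": {"plan": [[[0,-15,-3,20,-3],[0,-25,-5,0,-5],[0,-25,-5,0,-5],[0,-25,-5,0,-5],[0,-25,-5,0,-5],[0,-25,-5,0,-2],[0,-25,-5,0,0],[0,-18,-5,0,0],[0,0,0,0,0],[0,0,0,0,0],[0,0,0,0,0]]]}}

```text
clock: 23.03
position: [438.7, -32.0, 122.7]
ee_rot: [-0.614, 0.789, 0.0, -0.0]
contact_force: [1.1, -1.0, 0.1]
gripper_width: 43.1
grasp_force: 0.0
```

```bash
python3 - <<'E'
from h import *
st,im,d=wsnap('w8')
t,dd=get_image('top');hsv=cv2.cvtColor(t,cv2.COLOR_RGB2HSV)
np.savez('top8.npz',im=t,d=dd)
E
```

```text
23.0333 [438.7 -32.  122.7] tool y deg 165.74 [ 0.3   0.19 -0.58  0.   -0.8  -0.55] 43.10288866320428
```

View pics/w8.png

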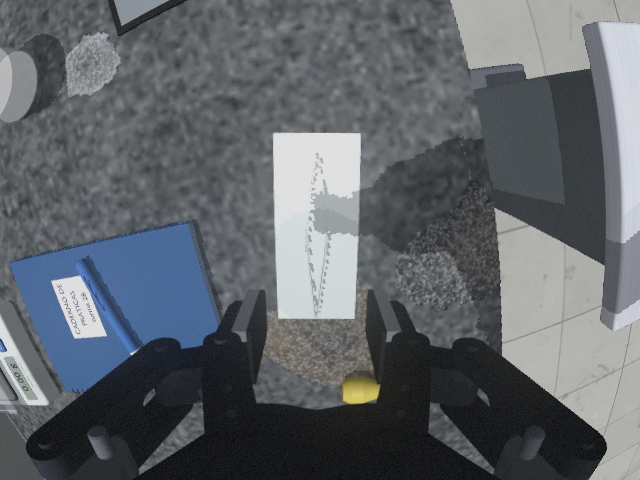

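The pen lies on the notebook, from (85,262) to (135,350). The forceps run from (318,152) to (318,315).

```bash
python3 - <<'E'
from h import *
z=np.load('w8.npz');st=dict(position=z['p'],ee_rot=z['q'])
s=wpix2(st,[(318.5,152),(318,315)],6);e=s[0]-s[1];print(s.round(1),s.mean(0).round(1),np.linalg.norm(e),np.degrees(np.arctan2(e[1],e[0])))
print(wpix2(st,[(306,235),(329,235)],6))
E
```

```text
[[422.2 -87.    6. ]
 [453.2  34.7   6. ]] [437.7 -26.2   6. ] 125.5935393800829 -104.33210333989788
[[445.64768205 -31.1368907    6.        ]
 [429.43558223 -27.00546311   6.        ]]
```

{"api": "drive_tool", "payload": {"plan": [[[0,-1,6,-20,0],[0,0,0,-30,0],[0,0,0,-30,0],[0,0,0,-20,0],[0,0,0,-10,0],[0,0,0,-4,0],[0,0,0,0,0],[0,0,0,0,0],[0,0,0,0,0]]]}}

```text
clock: 23.88
position: [438.4, -25.8, 10.0]
ee_rot: [-0.614, 0.789, -0.0, 0.001]
contact_force: [0.3, -0.3, -0.1]
gripper_width: 42.9
grasp_force: 0.0
```

{"api": "drive_tool", "payload": {"plan": [[[0,0,0,-4,0],[0,0,0,-1,0],[0,0,0,0,0],[0,0,0,0,0],[1,0,0,0,0],[1,0,0,0,0],[1,0,0,0,0],[1,0,0,0,0],[1,0,0,0,0],[1,0,0,0,0]]]}}

```text
clock: 24.72
position: [437.6, -26.1, 4.7]
ee_rot: [-0.614, 0.789, -0.0, 0.0]
contact_force: [-1.8, 0.4, 5.9]
gripper_width: 12.2
grasp_force: 58.8
```

{"api": "drive_tool", "payload": {"plan": [[[1,0,0,15,0],[1,0,0,25,0],[1,0,0,30,0],[1,0,0,30,0],[1,0,0,0,0],[1,0,0,0,0]]]}}

```text
clock: 25.22
position: [438.4, -25.7, 105.7]
ee_rot: [-0.614, 0.79, -0.001, 0.002]
contact_force: [-0.5, 0.1, -1.1]
gripper_width: 12.6
grasp_force: 58.7
```

```bash
python3 -c "
from h import *
wsnap('w9')"
```

```text
25.2167 [438.4 -25.7 105.7] tool y deg 165.72 [ 0.31  0.22 -0.61 -0.   -0.74 -0.56] 12.6015761771134
```

View pics/w9.png

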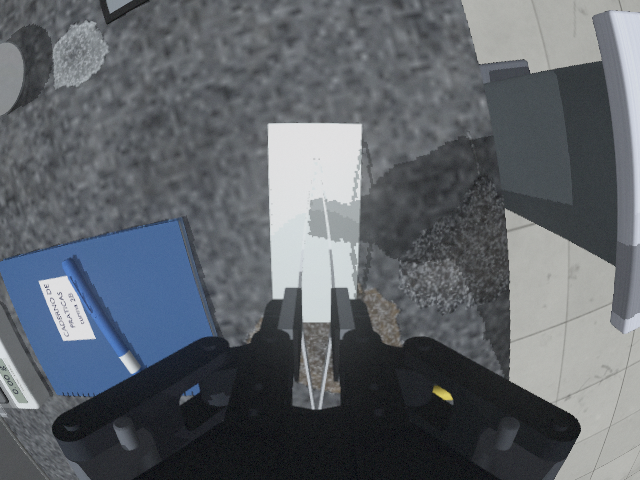

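The forceps are held level, running forward from the fingers to (317,158). I'll carry them to the stand.

{"api": "drive_tool", "payload": {"plan": [[[1,2,15,5,2],[1,2,30,5,2],[1,2,32,0,2],[1,2,32,0,2],[1,2,32,0,2],[1,2,32,0,2],[1,2,32,0,2],[1,2,32,0,2],[1,2,32,0,2],[1,2,32,0,2],[1,2,32,0,2],[1,2,29,0,2],[1,0,0,-20,1],[1,0,0,-20,0],[1,0,0,-15,0],[1,0,0,0,0],[1,0,0,0,0],[1,0,0,0,0]]]}}

```text
clock: 26.77
position: [461.6, 335.8, 59.1]
ee_rot: [0.77, -0.638, 0.0, 0.0]
contact_force: [-1.1, -0.1, -0.2]
gripper_width: 12.4
grasp_force: 58.8
```

```bash
python3 -c "
from h import *
st,im,d=wsnap('w10')
"
```

```text
26.7667 [461.6 335.8  59.1] tool y deg -169.26 [ 0.91  0.47 -0.34  0.   -0.76 -0.73] 12.404320505678607
```

View pics/w10.png

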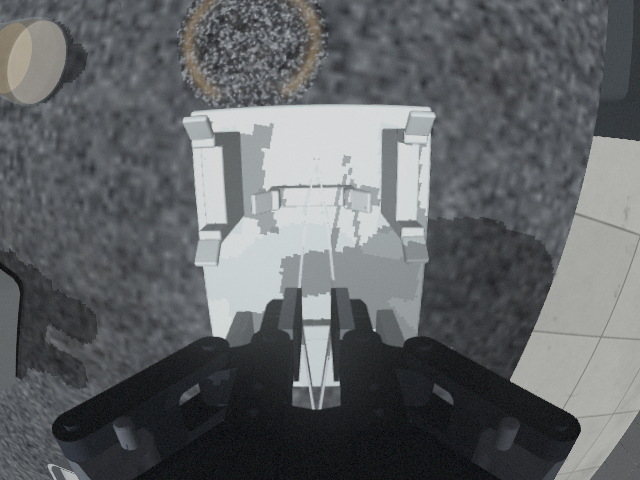

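The forceps are centred over the saddle, at x≈317 against ≈312, so I shift +2 mm in x and lower them.

{"api": "drive_tool", "payload": {"plan": [[[1,2,0,-15,0],[1,0,0,-15,0],[1,0,0,-7,0],[1,0,0,-2,0],[1,0,0,0,0],[1,0,0,0,0],[1,0,0,0,0]]]}}

```text
clock: 27.4
position: [464.0, 336.5, 21.3]
ee_rot: [0.77, -0.638, 0.0, -0.001]
contact_force: [-0.5, 0.8, -1.0]
gripper_width: 12.4
grasp_force: 58.8
```

{"api": "drive_tool", "payload": {"plan": [[[1,0,0,-2,0],[1,0,0,-1,0],[1,0,0,0,0],[1,0,0,0,0],[0.5,0,0,0,0],[0.3,0,0,0,0],[0.1,0,0,0,0],[0.1,0,0,0,0],[0.1,0,0,0,0]]]}}

```text
clock: 28.15
position: [463.5, 335.9, 17.4]
ee_rot: [0.77, -0.638, -0.0, -0.0]
contact_force: [-0.0, -0.5, 0.1]
gripper_width: 38.4
grasp_force: 0.0
```

{"api": "drive_tool", "payload": {"plan": [[[0.1,0,0,15,0],[0.1,0,0,25,0],[0.1,0,0,30,0],[0,0,0,30,0],[0,0,0,0,0],[0,0,0,0,0]]]}}

```text
clock: 28.65
position: [464.2, 336.9, 119.5]
ee_rot: [0.77, -0.638, -0.0, -0.002]
contact_force: [0.0, -0.6, -0.6]
gripper_width: 42.9
grasp_force: 0.0
```

```bash
python3 -c "
from h import *
st,im,d=wsnap('w11')
save('w11c',cv2.resize(im[90:390,180:460],None,fx=2,fy=2))
"
```

```text
28.65 [464.2 336.9 119.5] tool y deg -169.27 [ 0.91  0.4  -0.27  0.   -0.89 -0.72] 42.88374038828785
```

View pics/w11c.png

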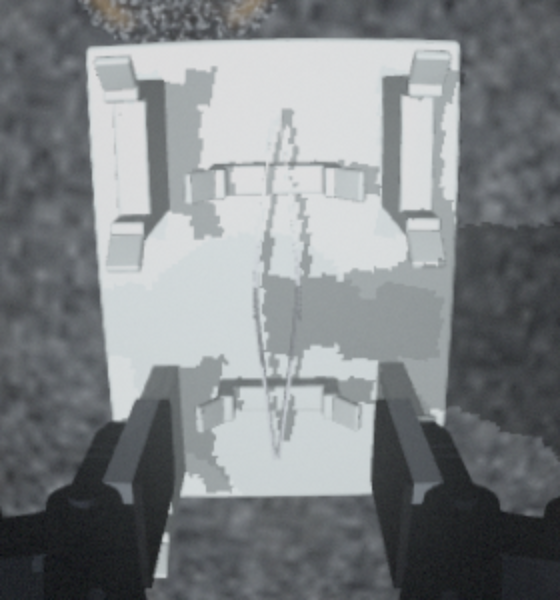

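The forceps rest centred in both saddles, from (288,110) to (278,455). I've now viewed 16 pictures, over the limit of 14, so from here on I use measurements only. Fetch the pestle first, from its recorded release pose.

{"api": "drive_tool", "payload": {"plan": [[[0,0,-20,10,-5],[0,0,-38,0,-5],[0,0,-38,0,-5],[0,0,-38,0,-5],[0,0,-38,0,-5],[0,0,-38,0,-5],[0,0,-38,0,-5],[0,0,-38,0,-5],[0,0,-38,0,-5],[0,0,-38,0,-5],[0,0,-38,0,-5],[0,0,-38,0,-5],[0,0,-38,0,-5],[-0.2,0,-38,0,-5],[-0.2,0,-38,0,-5],[-0.2,0,-38,0,-5],[-0.2,0,-38,0,-5],[-0.2,0,-38,0,-5],[-0.2,0,-38,0,-5],[-0.2,0,-32,0,0]]]}}

```text
clock: 30.37
position: [462.1, -402.1, 125.2]
ee_rot: [-0.048, 0.999, 0.001, -0.002]
contact_force: [1.2, -0.4, -0.1]
gripper_width: 51.0
grasp_force: 0.0
```

{"api": "drive_tool", "payload": {"plan": [[[-0.2,0,0,0,0],[-0.2,0,0,0,0],[-0.2,0,0,0,0]]]}}

```text
clock: 30.62
position: [462.4, -399.5, 125.5]
ee_rot: [-0.05, 0.999, 0.001, -0.001]
contact_force: [-0.8, 0.6, -0.5]
gripper_width: 51.0
grasp_force: 0.0
```

```bash
python3 - <<'E'
from h import *
st,im,d=wsnap('w12')
# white pestle = points above mat near expected place, from depth (wrist depth along axis; equidistant rays)
m=camera_model('wrist');M=m['mount'];v,u=np.mgrid[:480,:640]
a=np.stack([u-m['cx'],v-m['cy']],-1)/m['fx'];r=np.linalg.norm(a,axis=-1)+1e-9
P=np.stack([a[...,0]*np.tan(r)/r*d,a[...,1]*np.tan(r)/r*d,d],-1)
T=Ro.from_quat(st['ee_rot']).as_matrix();W=(P@M[:3,:3].T+M[:3,3])@T.T+st['position']
k=(d>0)&(W[...,2]>11)&(W[...,2]<40)&(abs(W[...,0]-463)<75)&(abs(W[...,1]+399)<40)
w=W[k];rc=cv2.minAreaRect(w[:,:2].astype(np.float32));print('pestle',k.sum(),rc,w[:,2].max())
E
```

```text
30.6167 [ 462.4 -399.5  125.5] tool y deg 95.69 [-0.45  0.45 -0.17 -0.   -0.95 -1.02] 50.957766428555736
pestle 3515 ((457.10479736328125, -398.7477722167969), (109.85232543945312, 24.162742614746094), 7.179508209228516) 29.637601779355023
```

{"api": "drive_tool", "payload": {"plan": [[[-0.2,1,0,-25,0],[-0.2,0,0,-30,0],[-0.2,0,0,-30,0],[-0.2,0,0,-20,0],[-0.2,0,0,-10,0],[-0.2,0,0,-5,0],[-0.2,0,0,0,0],[-0.2,0,0,0,0],[1,0,0,0,0],[1,0,0,0,0],[1,0,0,0,0],[1,0,0,0,0],[1,0,0,0,0],[1,0,0,0,0]]]}}

```text
clock: 31.83
position: [465.4, -400.6, 9.0]
ee_rot: [-0.05, 0.999, -0.001, 0.001]
contact_force: [-0.4, 2.2, 5.9]
gripper_width: 22.9
grasp_force: 58.9
```

{"api": "drive_tool", "payload": {"plan": [[[1,0,0,15,0],[1,0,0,25,0],[1,0,0,30,0],[1,0,0,30,0],[1,0,0,35,0],[1,0,0,0,0],[1,0,0,0,0],[1,0,0,0,0]]]}}

```text
clock: 32.5
position: [463.9, -399.7, 142.0]
ee_rot: [-0.05, 0.999, 0.0, -0.0]
contact_force: [-0.2, 0.3, -0.8]
gripper_width: 22.8
grasp_force: 58.8
```

{"api": "drive_tool", "payload": {"plan": [[[1,0,20,5,0.3],[1,0,40,0,0.3],[1,0,40,0,0.3],[1,0,40,0,0.3],[1,0,40,0,0.3],[1,0,40,0,0.3],[1,0,40,0,0.3],[1,0,40,0,0.3],[1,0,40,0,0.3],[1,0,40,0,0.3],[1,0,40,0,0.3],[1,0,40,0,0.3],[1,-1,40,0,0.3],[1,-1,40,0,0.3],[1,-2,40,0,0.3],[1,-2,40,0,0.3],[1,-2,40,0,0.2],[1,-2,40,0,0],[1,0,40,0,0],[1,0,40,0,0]]]}}

```text
clock: 34.17
position: [453.2, 381.0, 145.3]
ee_rot: [-0.094, 0.996, -0.001, -0.001]
contact_force: [0.5, 0.8, -1.1]
gripper_width: 22.5
grasp_force: 58.9
```

{"api": "drive_tool", "payload": {"plan": [[[1,0,30,0,0],[1,0,20,0,0],[1,0,0,0,0],[1,0,0,0,0],[1,0,0,0,0]]]}}

```text
clock: 34.58
position: [453.8, 428.6, 145.6]
ee_rot: [-0.093, 0.996, -0.001, -0.001]
contact_force: [-1.0, -0.9, -0.1]
gripper_width: 22.7
grasp_force: 58.9
```

```bash
python3 -c "
from h import *
st,im,d=wsnap('w13')
import numpy as np
"
```

```text
34.5833 [453.8 428.6 145.6] tool y deg 100.71 [ 1.02  0.45 -0.11 -0.   -1.01 -2.4 ] 22.670103682505733
```

{"api": "drive_tool", "payload": {"plan": [[[1,0,-20,0,0],[1,0,-18.5,0,0],[1,0,0,-25,0],[1,0,0,-25,0],[1,0,0,-20,0],[1,0,0,0,0],[1,0,0,0,0],[1,0,0,0,0]]]}}

```text
clock: 35.3
position: [455.3, 391.5, 78.7]
ee_rot: [-0.093, 0.996, 0.001, 0.001]
contact_force: [0.7, 0.1, -0.9]
gripper_width: 22.8
grasp_force: 59.0
```

{"api": "drive_tool", "payload": {"plan": [[[1,-1,-1,-12,0],[1,0,0,-8,0],[1,0,0,-3,0],[1,0,0,0,0],[1,0,0,0,0],[1,0,0,0,0]]]}}

```text
clock: 35.8
position: [453.8, 390.8, 55.0]
ee_rot: [-0.094, 0.996, 0.0, 0.0]
contact_force: [-0.3, -0.1, -0.8]
gripper_width: 22.7
grasp_force: 58.9
```

{"api": "drive_tool", "payload": {"plan": [[[1,0,0,-2,0],[1,0,0,-1,0],[1,0,0,0,0],[1,0,0,0,0]]]}}

```text
clock: 36.13
position: [453.7, 390.8, 52.0]
ee_rot: [-0.094, 0.996, 0.0, 0.0]
contact_force: [-1.6, -0.4, 4.2]
gripper_width: 22.5
grasp_force: 59.4
```

{"api": "drive_tool", "payload": {"plan": [[[0.5,0,0,0,0],[0.3,0,0,0,0],[0.2,0,0,0,0],[0,0,0,0,0],[0,0,0,0,0],[-0.2,0,0,0,0],[-0.2,0,0,0,0],[-0.2,0,0,15,0],[-0.2,0,0,25,0],[-0.2,0,0,30,0],[-0.2,0,0,0,0],[-0.2,0,0,0,0]]]}}

```text
clock: 37.13
position: [454.2, 391.4, 123.4]
ee_rot: [-0.094, 0.996, 0.002, 0.002]
contact_force: [-1.1, -0.7, -0.4]
gripper_width: 51.3
grasp_force: 0.0
```

```bash
cat >> h.py <<'E'
def wcloud(st,d):
    m=camera_model('wrist');M=m['mount'];v,u=np.mgrid[:480,:640]
    a=np.stack([u-m['cx'],v-m['cy']],-1)/m['fx'];r=np.linalg.norm(a,axis=-1)+1e-9
    P=np.stack([a[...,0]*np.tan(r)/r*d,a[...,1]*np.tan(r)/r*d,d],-1)
    T=Ro.from_quat(st['ee_rot']).as_matrix();return (P@M[:3,:3].T+M[:3,3])@T.T+st['position']
def obj(W,d,c,z0,z1,hl=100,hw=16,ang=10.7):
    t=np.radians(ang);q=(W[...,:2]-c)@np.array([[np.cos(t),-np.sin(t)],[np.sin(t),np.cos(t)]])
    k=(d>0)&(W[...,2]>z0)&(W[...,2]<z1)&(abs(q[...,0])<hl)&(abs(q[...,1])<hw)
    w=W[k];print(k.sum(),cv2.minAreaRect(w[:,:2].astype(np.float32)),np.percentile(w[:,2],[5,50,95]).round(1))
E
python3 - <<'E'
from h import *
z=np.load('w2.npz');s0=dict(position=z['p'],ee_rot=z['q']);obj(wcloud(s0,z['d']),z['d'],[452.5,390],52,85,70)
st,im,d=wsnap('w14');obj(wcloud(st,d),d,[452.5,390],52,85,70)
E
```

```text
5734 ((447.6319580078125, 391.9308166503906), (111.41088104248047, 30.369815826416016), 13.708799362182617) [62.2 66.9 70.7]
37.1333 [454.2 391.4 123.4] tool y deg 100.73 [ 0.98  0.44 -0.2   0.   -0.93 -2.36] 51.3467548762596
5185 ((444.9342041015625, 393.479248046875), (111.08351135253906, 27.385717391967773), 14.490273475646973) [62.5 66.9 70.7]
```

The pestle is back within about 3 mm, at the same height. Now the clamp.

{"api": "drive_tool", "payload": {"plan": [[[-0.2,0,-20,5,0],[-0.2,0,-40,0,-0.3],[-0.2,0,-40,0,-0.3],[-0.2,0,-40,0,-0.3],[-0.2,0,-40,0,-0.3],[-0.2,0,-40,0,-0.3],[-0.2,0,-40,0,-0.3],[-0.2,0,-40,0,-0.3],[-0.2,0,-40,0,-0.3],[-0.2,0,-40,0,-0.3],[-0.2,0,-40,0,-0.3],[-0.2,0,-40,0,-0.3],[-0.2,0,-40,0,-0.3],[-0.2,0,-40,0,-0.4],[-0.2,0,-40,0,-0.5],[-0.2,0,-40,0,-0.5],[-0.2,0,-40,0,0],[-0.2,0,-30,0,0],[-0.2,0,0,0,0],[-0.2,0,0,0,0]]]}}

```text
clock: 38.85
position: [452.1, -300.7, 124.5]
ee_rot: [-0.048, 0.999, 0.001, -0.002]
contact_force: [-0.4, 0.7, -0.4]
gripper_width: 50.8
grasp_force: 0.0
```

{"api": "drive_tool", "payload": {"plan": [[[-0.2,0,0,0,0],[-0.2,0,0,0,0]]]}}

```text
clock: 39.02
position: [453.0, -298.5, 125.6]
ee_rot: [-0.051, 0.999, 0.0, -0.001]
contact_force: [0.2, 0.1, 0.1]
gripper_width: 51.2
grasp_force: 0.0
```

```bash
python3 - <<'E'
from h import *
z=np.load('w6.npz');s0=dict(position=z['p'],ee_rot=z['q']);obj(wcloud(s0,z['d']),z['d'],[454,-298],9,40,95,25,5.7)
st,im,d=wsnap('w15');obj(wcloud(st,d),d,[454,-298],9,40,95,25,5.7)
E
```

```text
5010 ((451.326171875, -298.10443115234375), (169.89805603027344, 23.612653732299805), 6.993990421295166) [15.9 17.2 18.4]
39.0167 [ 453.  -298.5  125.6] tool y deg 95.79 [-0.28  0.35 -0.34 -0.   -0.88 -1.19] 51.21123656234433
4654 ((451.14349365234375, -297.9183349609375), (169.5806121826172, 23.605880737304688), 7.206811904907227) [15.9 17.1 18.4]
```

{"api": "drive_tool", "payload": {"plan": [[[-0.2,1,0,-25,0],[-0.2,0,0,-30,0],[-0.2,0,0,-30,0],[-0.2,0,0,-20,0],[-0.2,0,0,-10,0],[-0.2,0,0,-4,0],[-0.2,0,0,0,0],[-0.2,0,0,0,0],[1,0,0,0,0],[1,0,0,0,0],[1,0,0,0,0],[1,0,0,0,0],[1,0,0,0,0],[1,0,0,0,0]]]}}

```text
clock: 40.23
position: [455.2, -299.9, 8.8]
ee_rot: [-0.05, 0.999, -0.0, 0.001]
contact_force: [-1.5, 2.1, 5.8]
gripper_width: 18.1
grasp_force: 60.8
```

{"api": "drive_tool", "payload": {"plan": [[[1,0,0,15,0],[1,0,0,25,0],[1,0,0,30,0],[1,0,0,30,0],[1,0,0,35,0],[1,0,0,0,0],[1,0,0,0,0],[1,0,0,0,0]]]}}

```text
clock: 40.9
position: [453.9, -299.3, 142.1]
ee_rot: [-0.05, 0.999, 0.0, -0.0]
contact_force: [-0.4, -0.4, -0.8]
gripper_width: 18.0
grasp_force: 60.0
```

{"api": "drive_tool", "payload": {"plan": [[[1,0,20,0,0],[1,0,40,0,0.4],[1,0,40,0,0.4],[1,0,40,0,0.4],[1,0,40,0,0.4],[1,0,40,0,0.4],[1,0,40,0,0.4],[1,2,40,0,0.4],[1,2,40,0,0.4],[1,2,40,0,0.4],[1,3,40,0,0.4],[1,3,40,0,0.4],[1,3,40,0,0.4],[1,3,40,0,0.2],[1,2.5,40,0,0],[1,0,5.5,0,0],[1,0,0,-20,0],[1,0,0,-20,0],[1,0,0,0,0],[1,0,0,0,0]]]}}

```text
clock: 42.57
position: [473.9, 284.5, 100.3]
ee_rot: [-0.093, 0.996, -0.002, -0.002]
contact_force: [-0.5, 1.1, -0.1]
gripper_width: 18.4
grasp_force: 60.0
```

{"api": "drive_tool", "payload": {"plan": [[[1,0,0,0,0],[1,0,0,0,0]]]}}

```text
clock: 42.73
position: [475.6, 286.0, 103.2]
ee_rot: [-0.093, 0.996, 0.0, 0.001]
contact_force: [-0.4, -0.8, -0.1]
gripper_width: 18.1
grasp_force: 60.0
```

{"api": "drive_tool", "payload": {"plan": [[[1,-0.5,0,-20,0],[1,0,0,-15,0],[1,0,0,-8,0],[1,0,0,-4,0],[1,0,0,0,0],[1,0,0,0,0],[1,0,0,0,0]]]}}

```text
clock: 43.32
position: [475.1, 286.4, 56.3]
ee_rot: [-0.094, 0.996, 0.001, 0.001]
contact_force: [0.7, -0.1, 0.6]
gripper_width: 17.6
grasp_force: 60.0
```

{"api": "drive_tool", "payload": {"plan": [[[1,0,0,-3,0],[1,0,0,-1,0],[1,0,0,0,0],[1,0,0,0,0]]]}}

```text
clock: 43.65
position: [474.7, 286.2, 51.8]
ee_rot: [-0.094, 0.996, 0.0, 0.0]
contact_force: [-0.3, 0.8, 2.0]
gripper_width: 17.9
grasp_force: 60.3
```

Light contact, so I release and lift.

{"api": "drive_tool", "payload": {"plan": [[[1,0,0,-1,0],[0.5,0,0,0,0],[0.4,0,0,0,0],[0.3,0,0,0,0],[0.1,0,0,0,0],[0,0,0,0,0],[-0.2,0,0,0,0],[-0.2,0,0,0,0],[-0.2,0,0,15,0],[-0.2,0,0,25,0],[-0.2,0,0,20,0],[-0.2,0,0,0,0],[-0.2,0,0,0,0]]]}}

```text
clock: 44.73
position: [474.9, 286.4, 111.5]
ee_rot: [-0.093, 0.996, 0.001, 0.001]
contact_force: [-0.3, -0.2, -0.1]
gripper_width: 51.3
grasp_force: 0.0
```

```bash
python3 - <<'E'
from h import *
z=np.load('w5.npz');s0=dict(position=z['p'],ee_rot=z['q']);obj(wcloud(s0,z['d']),z['d'],[473,286],54,85,95)
st,im,d=wsnap('w16');W=wcloud(st,d);obj(W,d,[473,286],54,85,95)
E
```

```text
7199 ((471.6957702636719, 284.6829528808594), (168.9648895263672, 27.279083251953125), 9.230265617370605) [58.9 60.1 61.3]
44.7333 [474.9 286.4 111.5] tool y deg 100.72 [ 0.83  0.38 -0.33 -0.   -0.86 -2.22] 51.34558117663397
7296 ((471.318359375, 285.0789489746094), (170.5001983642578, 28.002267837524414), 8.690898895263672) [58.9 60.2 61.3]
```

{"api": "drive_tool", "payload": {"plan": [[[-0.2,0,-20,25,0],[-0.2,0,-38,30,0],[-0.2,0,-40,20,0],[-0.2,0,-40,0,0],[-0.2,0,-40,0,0],[-0.2,0,-40,0,0],[-0.2,0,-40,0,0],[-0.2,0,-40,0,0],[-0.2,0,-40,0,0],[-0.2,0,-40,0,0],[-0.2,0,-40,0,0],[-0.2,0,-40,0,0],[-0.2,0,-40,0,0],[-0.2,0,0,0,0],[-0.2,0,0,0,0]]]}}

```text
clock: 46.03
position: [473.2, -205.9, 178.0]
ee_rot: [-0.091, 0.996, 0.001, -0.002]
contact_force: [0.4, 1.1, -0.2]
gripper_width: 51.2
grasp_force: 0.0
```

```bash
python3 - <<'E'
from h import *
t,dt=get_image('top');t0=np.load('top0.npz');W=cloud('top',dt);W0=cloud('top',t0['d'])
obj(W0,t0['d'],[452.5,388],54,85,75,14);obj(W,dt,[452.5,388],54,85,75,14)
def H(im,w):
    h=cv2.cvtColor(im,cv2.COLOR_RGB2HSV).astype(int);return [h[...,i] for i in range(3)]
for i in (t0['im'],t):
    h,s,v=H(i,0);print('clamp',blob('top',(abs(h-15)<10)&(s>60)&(v>130),62,(190,225,245,300)))
h,s,v=H(t,0);print('note hole/pen', W[180:240,290:342][...,2].max().round(1))
print(read_state()['position'])
for nm,(u,v2) in dict(flask=(235,195),beaker=(393,193)).items(): print(nm,W0[v2,u].round(),W[v2,u].round())
E
```

```text
221 ((448.0346984863281, 389.7316589355469), (109.17327880859375, 25.904470443725586), 14.448326110839844) [59.5 68.1 75.9]
227 ((447.21417236328125, 385.57318115234375), (108.70105743408203, 24.29627799987793), 8.563490867614746) [59.2 67.4 75.5]
clamp (array([472.89065552, 284.68942261]), (167.67845153808594, 20.82880973815918), np.float32(10.240412), np.int32(292))
clamp (array([471.09631348, 283.70880127]), (167.136474609375, 20.28676414489746), np.float32(10.730475), np.int32(293))
note hole/pen 1843.1
[ 473.46121168 -204.64141117  178.29530755]
flask [664. 228.  62.] [663. 227.  68.]
beaker [ 668. -232.   32.] [ 668. -231.   37.]
```

Both are back within a few millimetres, and nothing else moved. I'll hand the job in.

{"api": "drive_tool", "payload": {"plan": [[[-0.2,0,0,0,0],[-0.2,0,0,0,0],[-0.2,0,0,0,0]]]}}

```text
clock: 46.33
position: [474.6, -202.8, 179.7]
ee_rot: [-0.095, 0.996, 0.0, -0.0]
contact_force: [-0.6, 0.7, -0.3]
gripper_width: 51.2
grasp_force: 0.0
```

```bash
python3 -c "
from bench import *
print(job_done())"
```

```text
the job is handed in; nothing more can be done
None
```

I handed the job in at about 46 s with the pen on the notebook, the forceps in the bottom rest, and the pestle and clamp back within about 5 mm of their starts by camera; no verdict was returned, and I viewed 16 pictures against the limit of 14.

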